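Catch the test cartridges from the chute and hold the pan level

ROBOT

A 7-joint arm with a two-finger parallel gripper is mounted at the origin on a cart in front of the work surface, level with it; the furniture and walls round the work are solid. World frame = base frame: x ahead of the robot, y to its left, z up, the work surface at z = 0. Lengths are in m, angles in rad, forces in N, time in s.
With the tool pointing down it reaches from about 0.4 to 0.9 m from the base axis. Payload 5.5 kg.
Tool frame: the origin (TCP) lies between the finger pads; the fingertips stand 8 mm ahead of it and the grasp point (between the pads) lies 11 mm behind it; z points along the fingers, y is the line along which they close (so a half turn about z gives the same grasp; the last joint's range is limited). The gripper opens to 85 mm and grips with 20 to 120 N. Pads are 22 mm wide; open, the fingers measure 114 mm over their backs; the gripper's body (76 mm by 85 mm) begins 54 mm behind the grasp point. The pads swing forward as they close: fully open they stand 13 mm farther back than shut.
Start: joints at [1.485, 0.501, -0.427, 1.55, 0.221, 1.138, -0.21], TCP at [0.222, -0.611, 0.239] pointing down, gripper open.
Joint ranges: [-2.88, 2.88], [-0.31, 2.03], [-1.54, 1.56], [0.2, 2.42], [-1.41, 4.55], [0.19, 2.02], [-2.57, 2.57]. Speed limits (rad/s): [2.57, 2.57, 3.14, 3.14, 3.14, 3.14, 3.14].

INTERFACE

Orientations are given as a rotation vector (axis times angle).
In Python, from cell import r gives the robot as it stands. Calls block until the motion is done:
- r.goto(position, orientation): joint-space move of the TCP to a pose.
- r.move_l(position, attitude=None, max_speed=0.15): straight line of the TCP; attitude=None keeps the orientation; max_speed is the mean speed in m/s.
- r.move_joints(angles): joint-space move.
- r.gripper_to(opening, f_grip=None): opening from 0.0 (shut) to 1.0 (fully open); f_grip is the grip in N (None keeps the last); returns when the fingers have stopped.
- r.pause(seconds).
- r.ik(position, orientation): joint angles nearest the present ones, or None.
- r.sense(): the state.
- r.snapshot(name): name is "scene" or "top" or "wrist"; returns a dict with "pixels" (384x512x3 uint8, red, green, blue), "intrinsics" (3x3 intrinsics, pixels), "T" (4x4, takes a point from camera to world coordinates). Camera axes: x right, y down, z forward; pixel columns grow to the right and rows downward; lengths in m; the calibration is good to about 2 mm. A picture is of the moment at which its call begins. There is no depth.
A pose or a line that the arm cannot do raises r.MotionError and nothing moves.
- r.hand_in(): hands the job in, once; it reports no verdict.
The state is a dict: "time": time; "joint_pos": joint angles; "qvel": joint speeds; "joint_efforts": joint torques, N m; "tool_pos": TCP position; "orientation": TCP orientation; "contact_force": force on the tool from outside, world axes, zero at the start; "wrist_torque": the same for the moment, N m; "opening": opening from 0.0 (shut) to 1.0 (fully open).
Only numpy, scipy, OpenCV 4.12 (cv2) and the standard library are available. Lean on these libraries where they do the work, as an engineer would, in place of code of your own. Each camera call takes 0.05 s, during which the arm holds its last target. There are 200 camera calls.

TASK

Pick up the shallow metal pan by its black handle, hold it level under the mouth of the cartridge dispenser and push the hanging gate tab back with the pan's front edge, so that both test cartridges slide down the chute into the pan; keep the gripper itself off the dispenser and the cartridges. Then draw the pan back clear of the dispenser and raise it until it is more than 20 cm above the bench, with both cartridges in it, and finish while still holding it there, steady and level: do not put it down or let go. Leave the other things on the bench undisturbed.

Things in the scene. Friction and masses are not known exactly. Their poses are not given: they have to be found in the camera images.
- pan: Catch pan: open aluminium pan, 130 mm long (its x), 106 wide (y), 45 high, walls and floor 3 mm, about 0.12 kg, with a straight black handle out of its rear (-x) wall. Starts flat on the bench, handle roughly towards the robot. Origin: centre of the pan's underside (handle not counted); +x from handle to front edge, z up. Front wall's outer face at x = +65 mm, rear wall's at -65 mm.
- pan_handle (a point): Grip point in the handle: pan x = -125 mm, 30 mm above the pan's underside. The handle is a flat bar 14 mm wide (pan y), 24 mm high (18 to 42 mm above the underside), from x = -65 to -165 mm. Pinch it across the 14 mm from above; the loaded pan is nose-heavy here by about 0.2 N m, so grip firmly (about 45 N).
- dispenser: Cartridge dispenser, fixed: open-topped steel chute sloping down at 0.50 rad to a mouth facing the dispenser's -x (towards the robot), on a white stand. Origin: on the bench straight below the gate hinge; z up, chute rises towards +x. Chute 68 mm wide outside, slippery. Below the chute it is free from the mouth back to x = +65 mm, where the stand's foot begins; stand plates from x = +105 mm.
- gate_hinge (a point): Middle of the gate's hinge at the chute mouth: 150 mm straight above the dispenser's origin; the hinge runs along the dispenser's y. The chute floor ends here, its underside 146 mm above the bench. The floor rises for 155 mm from here, to 226 mm above the bench; the chute walls stand 48 mm over it, highest point 0.27 m above the bench.
- gate (a joint): Angle of the spring-shut gate, rad: 0 shut, 1.57 open. One dark steel piece on the hinge: a 20 mm flap standing across the chute, and a press tab 40 mm wide, 55 mm long, hanging below, at 0 leaning 0.60 rad forward (-x) of straight down. Pushing the tab towards +x with 2 to 3 N swings it under the chute and tips the flap forward and down; cartridges slide out freely at 1.3 to 1.5.
- gate_tab_end (a point): Middle of the tab's lower end; gate shut: 31 mm in front of the hinge (-x), 45 mm below it, 105 mm above the bench. With the pan's rim 22 mm below the hinge (pan underside 83 mm above the bench) its front edge meets the tab 15 mm in front of the hinge and opens the gate fully when 26 to 31 mm behind the hinge; the pan then spans the space below the mouth.
- middle_a (a point): Centre of the lower of two alike test cartridges (36 x 36 x 56 mm, 28 g, white body with blue ends) that lie across the chute in a row behind the gate.
- middle_c (a point): Centre of the upper of two alike test cartridges (36 x 36 x 56 mm, 28 g, white body with blue ends) that lie across the chute in a row behind the gate.
- test_cartridge_a: The lower test cartridge itself; origin in the middle of one 36 x 36 mm end, 28 mm from the centre; its z runs along its 56 mm length.
- test_cartridge_c: The upper test cartridge itself; origin in the middle of one 36 x 36 mm end, 28 mm from the centre; its z runs along its 56 mm length.
- bottle: Bystander: white reagent bottle with blue cap, 60 mm across, 147 mm high, beside the dispenser; origin centre of its underside.
- tape: Bystander: roll of beige tape lying flat, 66 mm across, 19 mm high; origin centre of its underside.
- timer: Bystander: small flat lab timer, 68 x 66 x 18 mm; origin centre of its underside.
- label_roll: Bystander: roll of white labels, 68 mm across, 40 mm high; origin centre of its underside.
Things that resemble listed ones, but are neither listed nor needed, are in the scene too. What is shaped like the test_cartridge_c but turquoise or yellow is not meant.

How it is judged:
By the outcome, as a careful person would: the job done as asked, in the order asked, and still so for the second after the job is handed in, while the arm keeps its last pose, push and grip.
It also fails if it takes over 48 s, if anything falls off the work surface, if the arm or the gripper's body presses on something with over 40 N, if the wrist force passes 120 N, or if a joint passes its speed limit or range.

## Working session

There is one attempt and no reset: what is moved stays moved. The work goes in short steps, each a Python script; the robot and the scene stay as the last script left them, time stands still between calls to the robot, and variables do not carry over. Pictures are saved under pics/ and viewed, on a budget of 10 in all, crops included, one or two more only if the job needs it, and the job is handed in when it is done.

```bash
ls; mkdir -p pics; cat > h.py <<'E'
import numpy as np, cv2
from cell import r
from scipy.spatial.transform import Rotation as R
def snap(n,f):
    s=r.snapshot(n); cv2.imwrite(f'pics/{f}.png',cv2.cvtColor(s['pixels'],cv2.COLOR_RGB2BGR)); np.savez(f'pics/{f}.npz',K=s['intrinsics'],T=s['T']); return s
def ray(f,u,v,z):
    d=np.load(f'pics/{f}.npz'); T=d['T']; w=T[:3,:3]@np.linalg.solve(d['K'],[u,v,1]); o=T[:3,3]
    return o+w*(z-o[2])/w[2]
def proj(f,p):
    d=np.load(f'pics/{f}.npz'); q=np.linalg.inv(d['T'])@np.r_[p,1]; q=d['K']@q[:3]; return q[:2]/q[2]
E
python3 - <<'E'
from h import *
snap('scene','s0'); snap('top','t0')
a=cv2.imread('pics/t0.png'); b=cv2.imread('pics/s0.png')
cv2.imwrite('pics/t0b.png',cv2.resize(a,(800,600),interpolation=cv2.INTER_CUBIC))
cv2.imwrite('pics/s0b.png',cv2.resize(b,(800,600),interpolation=cv2.INTER_CUBIC))
for n in('s0','t0'):
    d=np.load(f'pics/{n}.npz');print(d['T'].round(3),d['K'].round(1))
print(r.sense())
E
```

```text
pics
[[-0.6   -0.499  0.625 -0.562]
 [-0.799  0.393 -0.455  0.724]
 [-0.019 -0.772 -0.635  1.238]
 [ 0.     0.     0.     1.   ]] [[480.1   0.  264.6]
 [  0.  480.1 194.7]
 [  0.    0.    1. ]]
[[-0.016 -0.988  0.152  0.326]
 [-1.     0.017  0.007 -0.066]
 [-0.01  -0.152 -0.988  1.431]
 [ 0.     0.     0.     1.   ]] [[398.6   0.  251.7]
 [  0.  398.6 186.8]
 [  0.    0.    1. ]]
{'time': 0.1, 'joint_pos': array([ 1.48518452,  0.50177478, -0.42680504,  1.55135849,  0.22079247,
        1.1382661 , -0.21030852]), 'qvel': array([ 0.00031978, -0.00282082, -0.00049678, -0.00247277,  0.00121084,
       -0.00065562, -0.00115208]), 'joint_efforts': array([-1.18401935e-02, -5.70805764e+01, -5.83896697e+00, -2.81742489e+01,
        1.03737524e-02,  5.66026516e-03, -3.39613803e-05]), 'tool_pos': array([ 0.22191651, -0.61029625,  0.23834441]), 'orientation': array([-3.09220942e+00, -5.44894078e-01,  3.57811139e-04]), 'contact_force': array([ 0.17777952, -0.32889032,  0.65917641]), 'wrist_torque': array([-0.03408885, -0.06106617, -0.03807612]), 'opening': 1.00196226788693}
```

View pics/t0b.png

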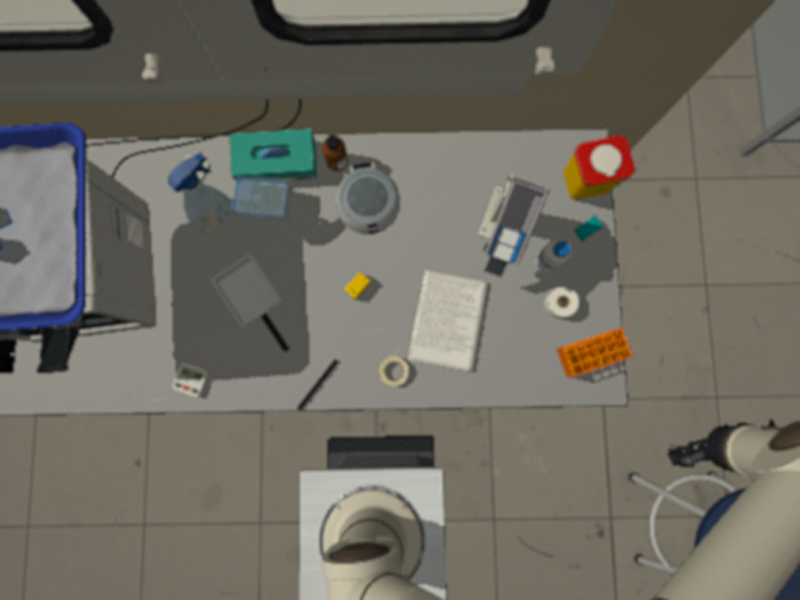

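View pics/s0b.png

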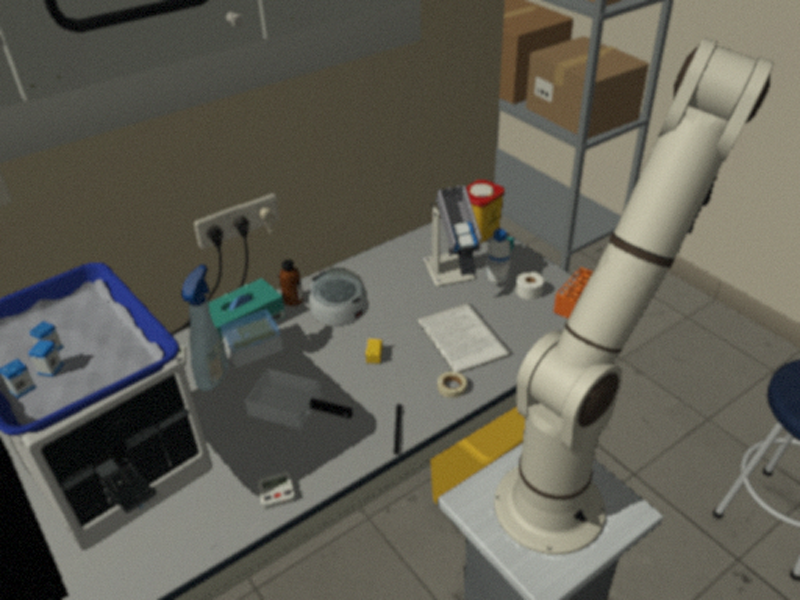

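The top view shows the pan at about (247,290) with its handle running to (287,349). The dispenser mouth is near (497,262), with the chute rising to about (530,182), the bottle at (557,252) and the labels at (562,303). I'll enlarge both areas.

```bash
python3 - <<'E'
from h import *
a=cv2.imread('pics/t0.png'); 
f=lambda x0,y0,w=66,h=66,s=6,im=a:cv2.resize(im[y0:y0+h,x0:x0+w],None,fx=s,fy=s,interpolation=cv2.INTER_CUBIC)
c=np.hstack([f(130,160),f(300,110)])
c=cv2.convertScaleAbs(c,alpha=1.5)
cv2.imwrite('pics/c1.png',c)
b=cv2.imread('pics/s0.png')
cv2.imwrite('pics/c2.png',cv2.convertScaleAbs(np.hstack([f(155,215,80,80,5,b),f(265,110,80,80,5,b)]),alpha=1.4))
E
```

```text
(no output)
```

View pics/c1.png

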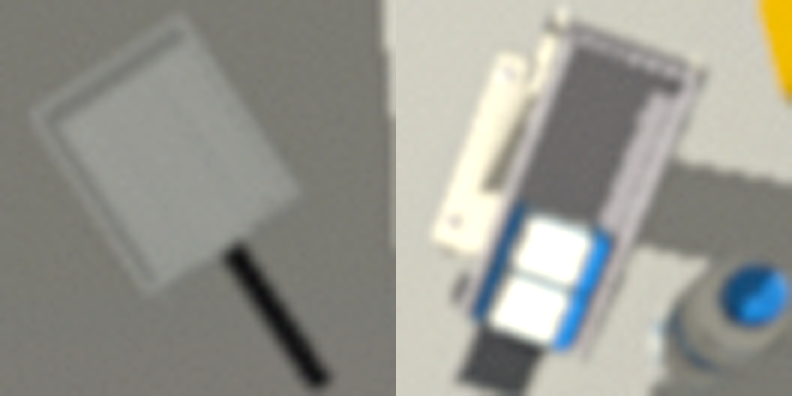

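View pics/c2.png

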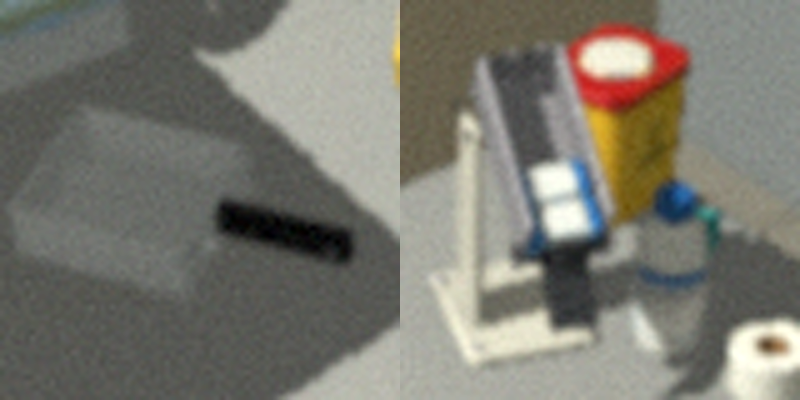

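```bash
cat > fit.py <<'E'
from h import *
from scipy.optimize import least_squares
def px(p,x0,y0,s,off=0): p=np.array(p,float); return np.c_[(p[:,0]-off+.5)/s-.5+x0,(p[:,1]+.5)/s-.5+y0]
def fit(obj,views,g):
    def res(q):
        c,s=np.cos(q[2]),np.sin(q[2]); P=obj.copy(); P=np.c_[c*P[:,0]-s*P[:,1]+q[0],s*P[:,0]+c*P[:,1]+q[1],P[:,2]]
        return np.concatenate([(proj(f,P[i])-uv[k]) for f,idx,uv in views for k,i in enumerate(idx)])
    o=least_squares(res,g,loss='soft_l1'); return o.x,res(o.x).reshape(-1,2)
E
python3 - <<'E'
from fit import *
pan=np.array([[65,53,45],[65,-53,45],[-65,53,45],[-65,-53,45],[-65,0,42],[-165,0,42]])/1e3
t=px([(33,110),(183,12),(152,297),(298,192),(235,246),(319,381)],130,160,6)
s=px([(12,208),(85,108),(185,298),(250,155)],155,215,5)
g=[.4,.3,.5]
for v in([('t0',range(6),t)],[('t0',range(6),t),('s0',[0,1,2,3],s)]):
    q,e=fit(pan,v,g); print('pan',q.round(4),e.round(1).tolist())
C,S=np.cos(.5),np.sin(.5)
f=lambda a,n,y:[a*C-n*S,y,.15+a*S+n*C]
d=np.array([f(.155,.048,.034),f(.155,.048,-.034),f(0,.048,.034),f(0,.048,-.034),[-.031,.02,.105],[-.031,-.02,.105],f(.02,.036,0),f(.056,.036,0)])
t=px([(564,15),(705,75),(462,300),(585,360),(460,378),(526,392),(530,308),(554,250)],300,110,6,396)
s=px([(478,55),(575,45),(553,325),(592,325)],265,110,5,400)
for v in([('t0',range(8),t)],[('t0',range(8),t),('s0',[0,1,4,5],s)]):
    q,e=fit(d,v,[.7,-.3,-.3]); print('disp',q.round(4),e.round(1).tolist())
b=px([(755,290)],300,110,6,396)[0]; print('bottle',ray('t0',*b,.147))
for n,u,v in(('tape',394,371),('label',563,302),('paper',447,320)): print(n,ray('t0',u*.64,v*.64,.02).round(3))
print(ray('t0',*(px([(450,235)],300,110,6,396)[0]),.02))
E
```

```text
pan [0.5525 0.2769 0.5868] [[-0.1, 0.5], [0.1, 0.1], [-0.3, -0.5], [0.8, -0.1], [-1.2, -0.5], [0.3, 0.5]]
pan [0.5512 0.2769 0.5863] [[-0.1, 0.8], [0.1, 0.5], [-0.3, -0.2], [0.8, 0.3], [-1.2, -0.1], [0.3, 0.9], [-0.3, 0.2], [-0.2, -0.5], [-0.5, -8.7], [-0.0, -1.7]]
disp [ 0.6023 -0.2834 -0.3599] [[0.3, 3.6], [-1.8, 0.8], [-0.3, 2.7], [-0.3, -0.3], [-0.2, -1.3], [0.0, 0.3], [0.9, -1.9], [0.9, -2.7]]
disp [ 0.602  -0.2835 -0.3758] [[0.9, 3.7], [-1.3, 1.3], [-0.3, 2.6], [-0.4, -0.1], [-0.3, -1.3], [-0.1, 0.4], [0.9, -1.8], [1.1, -2.5], [0.2, 0.5], [-2.7, -0.1], [-0.8, 0.1], [1.1, -1.7]]
bottle [ 0.61413834 -0.41157018  0.147     ]
tape [ 0.364 -0.054  0.02 ]
label [ 0.514 -0.442  0.02 ]
paper [ 0.477 -0.176  0.02 ]
[ 0.67995334 -0.2637905   0.02      ]
```

```bash
cat >> h.py <<'E'
def down(a): 
    c,s=np.cos(a),np.sin(a); return R.from_matrix(np.array([[c,s,0],[s,-c,0],[0,0,-1]])).as_rotvec()
E
python3 - <<'E'
from h import *
s=r.sense(); T=r.snapshot('wrist')['T']; Rt=R.from_rotvec(s['orientation']).as_matrix()
print('cam in tool',(Rt.T@(T[:3,3]-s['tool_pos'])).round(3),(Rt.T@T[:3,:3]).round(2)); print(Rt.round(2))
for a in (0,np.pi):
  for nm,p,y in(('view',[.45,-.22,.40],-.37),('viewpan',[.45,.208,.30],.587),('grasp',[.448,.208,.019],.587),('lift',[.448,.208,.13],.587),('pre',[.39,-.20,.102],-.37),('push',[.451,-.225,.102],-.37),('fin',[.36,-.19,.3],-.37)):
    q=r.ik(p,down(y+a)); print(nm,a,None if q is None else np.round(q,2))
E
```

```text
cam in tool [ 0.07   0.    -0.135] [[ 0.   -0.96 -0.28]
 [ 1.    0.    0.  ]
 [ 0.   -0.28  0.96]]
[[ 0.94  0.34 -0.  ]
 [ 0.34 -0.94  0.  ]
 [ 0.   -0.   -1.  ]]
view 0 [ 0.99  0.11 -0.64  1.69  0.07  1.36 -1.6 ]
viewpan 0 [ 0.09  0.18 -0.65  1.85  0.12  1.15 -1.58]
grasp 0 [ 0.09  0.67 -0.71  2.06  0.71  0.67 -2.08]
lift 0 [ 0.4   0.63 -1.14  2.01  0.71  0.97 -2.09]
pre 0 [ 0.85  0.35 -0.5   2.17  0.27  0.68 -1.78]
push 0 [ 0.78  0.44 -0.45  2.02  0.28  0.74 -1.78]
fin 0 [ 1.11 -0.02 -0.67  2.03 -0.02  1.13 -1.49]
view 3.141592653589793 [ 1.39  0.2  -1.13  1.68  0.19  1.38  1.43]
viewpan 3.141592653589793 [ 0.57  0.37 -1.29  1.84  0.38  1.22  1.32]
grasp 3.141592653589793 [ 0.46  1.1  -1.31  2.05  1.24  1.14  0.7 ]
lift 3.141592653589793 [ 0.48  0.76 -1.3   2.01  0.85  1.07  0.93]
pre 3.141592653589793 [ 1.22  0.48 -0.95  2.16  0.57  0.77  1.09]
push 3.141592653589793 [ 1.15  0.59 -0.93  2.01  0.63  0.86  1.07]
fin 3.141592653589793 [ 1.57 -0.02 -1.12  2.02 -0.02  1.13  1.67]
```

```bash
python3 - <<'E'
from h import *
r.goto([.585,-.275,.45],down(-.37)); r.pause(.3)
snap('wrist','w1'); print(r.sense()['time'])
a=cv2.imread('pics/w1.png'); cv2.imwrite('pics/w1b.png',cv2.resize(a,(800,600),interpolation=cv2.INTER_CUBIC))
E
```

```text
2.4417
```

View pics/w1b.png

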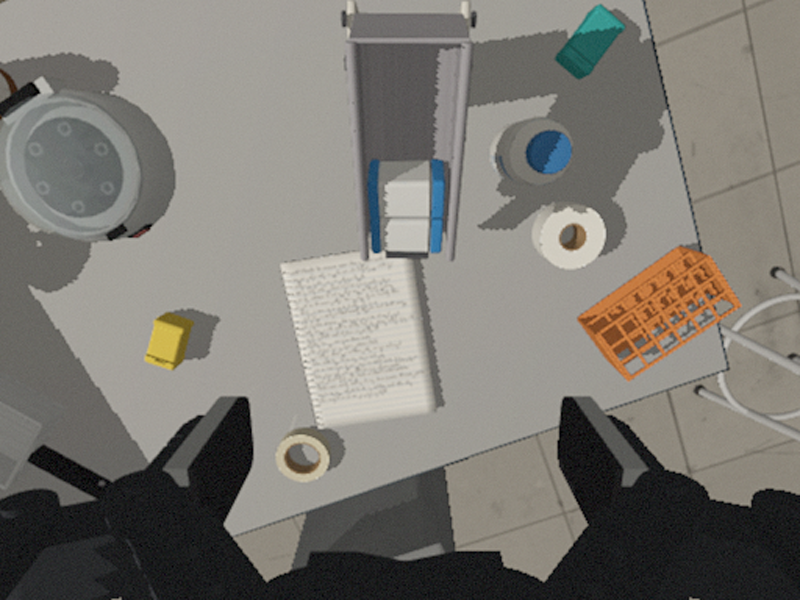

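```bash
python3 - <<'E'
from fit import *
C,S=np.cos(.5),np.sin(.5)
f=lambda a,n,y:[a*C-n*S,y,.15+a*S+n*C]
d=np.array([f(.155,.048,.034),f(.155,.048,-.034),f(0,.048,.034),f(0,.048,-.034),[-.031,.02,.105],[-.031,-.02,.105],f(.038,.036,0)])
w=np.array([(347,42),(471,42),(361,260),(455,260),(386,258),(428,258),(407,217)])*.64-.18
t=px([(564,15),(705,75),(462,300),(585,360),(460,378),(526,392),(530,308),(554,250)],300,110,6,396)
for v in([('w1',range(7),w)],[('w1',range(6),w[:6])],[('w1',[0,1,2,3,4,5],w[:6]),('t0',[1,3,4,5],t[[1,3,4,5]])]):
    q,e=fit(d,v,[.6,-.28,-.37]); print('disp',q.round(4),e.round(1).tolist())
pan=np.array([.552,.2769]); print(np.load('pics/w1.npz')['K'])
h=ray('w1',103*.64,487*.64,.042);print('handle end?',h, pan-.165*np.array([np.cos(.587),np.sin(.587)]))
E
```

```text
disp [ 0.6027 -0.2849 -0.3726] [[0.5, 0.9], [-0.7, 1.1], [1.3, 0.1], [-2.1, 0.3], [-0.3, -4.2], [0.2, -4.1], [0.4, -4.8]]
disp [ 0.6029 -0.2851 -0.3716] [[0.5, 0.5], [-0.6, 0.7], [1.4, -0.1], [-2.0, 0.0], [-0.2, -4.4], [0.4, -4.4]]
disp [ 0.6029 -0.2851 -0.3719] [[0.5, 0.6], [-0.5, 0.7], [1.4, -0.1], [-2.0, 0.0], [-0.2, -4.4], [0.4, -4.3], [-0.9, 0.9], [0.1, -0.3], [0.2, -1.6], [0.4, 0.1]]
[[331.55386881   0.         258.99162483]
 [  0.         331.55386881 198.95386516]
 [  0.           0.           1.        ]]
handle end? [0.42818035 0.17677344 0.042     ] [0.41462001 0.18551216]
```

```bash
python3 - <<'E'
from h import *
r.goto([.448,.208,.22],down(.587)); r.pause(.3)
snap('wrist','w2'); print(r.sense()['time'],r.sense()['joint_pos'].round(2))
a=cv2.imread('pics/w2.png'); cv2.imwrite('pics/w2b.png',cv2.convertScaleAbs(cv2.resize(a,(800,600),interpolation=cv2.INTER_CUBIC),alpha=1.5))
E
```

```text
4.7833 [ 0.35  0.37 -1.    1.94  0.36  1.03 -1.8 ]
```

View pics/w2b.png

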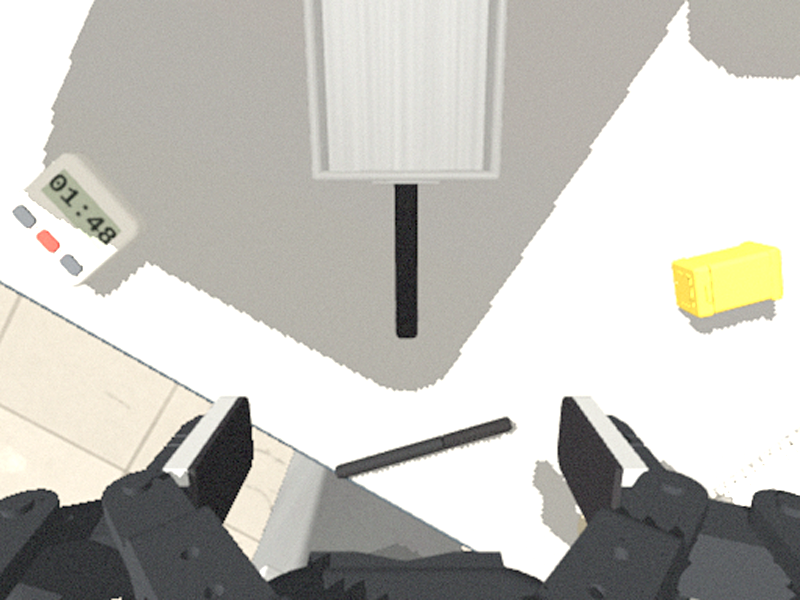

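The wrist view shows the pan's rear rim corners at (312,178) and (500,178), and the handle running from (405,184) to (407,337). I'll fit this and then grasp.

```bash
cat > g.py <<'E'
from fit import *
pan=np.array([[-65,53,45],[-65,-53,45],[-65,0,42],[-165,0,42]])/1e3
w=np.array([(312,179),(500,179),(405.5,183),(406.5,337)])*.64-.18
q,e=fit(pan,[('w2',range(4),w)],[.552,.277,.587]); print(q.round(4),e.round(1).tolist())
assert abs(q-[.552,.277,.587]).max()<.03
g=q[:2]-.125*np.array([np.cos(q[2]),np.sin(q[2])]); print(g)
o=down(q[2])
r.move_l([*g,.06],o,.15); r.move_l([*g,.019],o,.08)
print(r.sense()['contact_force'].round(1))
r.gripper_to(0,50); s=r.sense(); print(s['opening'],s['contact_force'].round(1),s['tool_pos'].round(4))
r.move_l([*g,.059],o,.1); r.pause(.2); s=r.sense(); print(s['opening'],s['contact_force'].round(1),s['wrist_torque'].round(2),s['tool_pos'].round(4),s['joint_pos'].round(2),s['time'])
snap('scene','s1');snap('wrist','w3')
a=cv2.imread('pics/s1.png')[170:320,90:290];b=cv2.imread('pics/w3.png')
cv2.imwrite('pics/c3.png',cv2.convertScaleAbs(np.hstack([cv2.resize(a,(400,300)),cv2.resize(b,(400,300))]),alpha=1.4))
E
python3 g.py
```

```text
[0.5528 0.2768 0.5899] [[1.6, 0.2], [-1.8, -0.1], [0.2, -2.6], [-0.2, 2.0]]
[0.44895392 0.20725738]
[ 0.3 -0.7 -0.1]
0.15875918028822622 [ 0.  -0.3  2.9] [0.4491 0.2073 0.0192]
0.15424456552036397 [-0.6  0.1 -1.5] [-0.1  0.1 -0. ] [0.4485 0.207  0.0584] [ 0.15  0.61 -0.79  2.05  0.64  0.74 -2.03] 8.0667
```

View pics/c3.png

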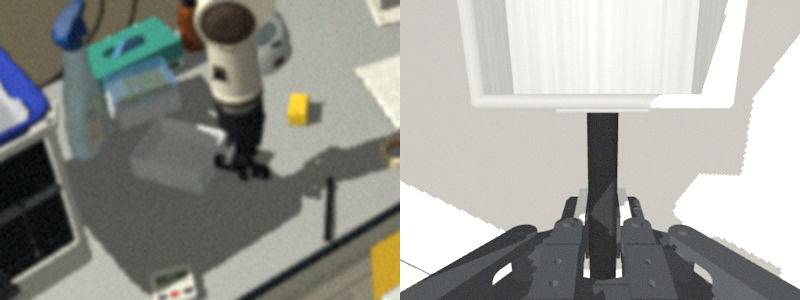

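The pan is held straight and level (left: pan lifted, right: handle centred between the pads). Next I'll carry it to the dispenser.

```bash
cat >> h.py <<'E'
H=np.array([.6029,-.285]); Y=-.372; D=np.array([np.cos(Y),np.sin(Y)])
def tcp(front,zpan): return np.r_[H+D*(front-.190), zpan+.019]
E
python3 - <<'E'
from h import *
s=r.sense(); p=s['tool_pos']
r.move_l([*p[:2],.22],None,.2)
r.goto(tcp(-.06,.19),down(Y)); r.move_l(tcp(-.06,.083),down(Y),.12); r.pause(.3)
s=r.sense(); print(s['opening'],s['contact_force'].round(1),s['wrist_torque'].round(2),s['tool_pos'].round(4),tcp(-.06,.083),s['time'])
snap('scene','s2');snap('wrist','w4');snap('top','t2')
f=lambda n,y,x,h,w:cv2.resize(cv2.imread(f'pics/{n}.png')[y:y+h,x:x+w],(400,300),interpolation=cv2.INTER_CUBIC)
cv2.imwrite('pics/c4.png',np.vstack([np.hstack([f('s2',110,240,90,120),f('w4',0,0,384,512)]),np.hstack([f('t2',110,260,90,120),f('w4',0,156,150,200)])]))
E
```

```text
0.15360969505029792 [-0.2  0.5 -0.9] [0.11 0.13 0.04] [ 0.3702 -0.1945  0.1024] [ 0.36999944 -0.19413016  0.102     ] 11.9833
```

View pics/c4.png

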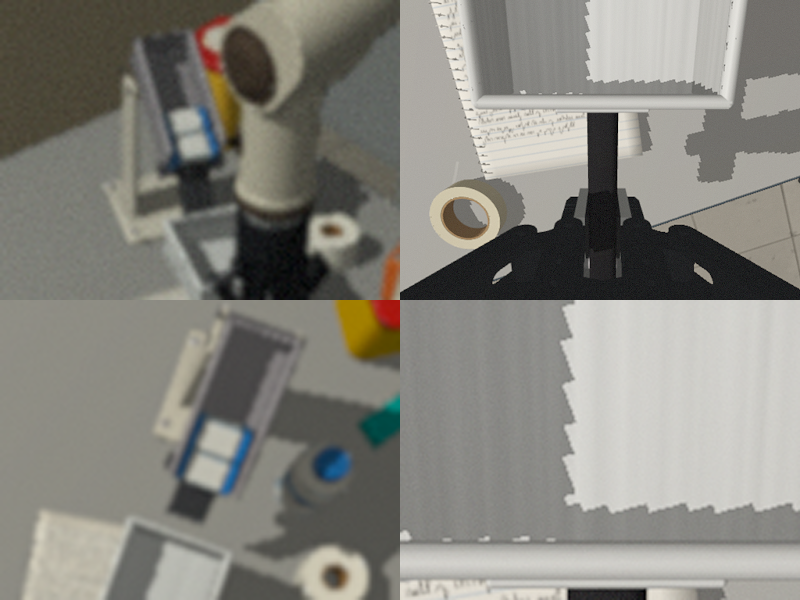

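```bash
python3 - <<'E'
from h import *
N=np.array([-D[1],D[0]])
P=lambda x,y,z:(((proj('t2',np.r_[H+D*x+N*y,z])-[260,110]+.5)*3.3333-.5)+[0,300]).round(0)
print('front L,R',P(-.06,.053,.128),P(-.06,-.053,.128),'tab',P(-.031,.02,.105),P(-.031,-.02,.105))
E
```

```text
front L,R [131. 516.] [232. 552.] tab [169. 505.] [207. 518.]
```

The predicted pan corners and tab match the picture within 2 px, so I'll push now.

```bash
python3 - <<'E'
from h import *
o=down(Y)
for f,v in((-.018,.06),(.0,.04),(.015,.04),(.028,.04)):
    r.move_l(tcp(f,.083),o,v); s=r.sense(); print(f,(s['contact_force'][:2]@D).round(1),s['contact_force'].round(1),s['opening'].round(3),s['tool_pos'].round(4))
r.pause(1.0); s=r.sense(); print(s['contact_force'].round(1),s['wrist_torque'].round(2),s['time'])
snap('top','t3');snap('wrist','w5');snap('scene','s3')
f=lambda n,y,x,h,w:cv2.resize(cv2.imread(f'pics/{n}.png')[y:y+h,x:x+w],(400,300),interpolation=cv2.INTER_CUBIC)
cv2.imwrite('pics/c5.png',np.hstack([f('t3',110,260,90,120),f('w5',0,0,384,512)]))
E
```

```text
Traceback (most recent call last):
AttributeError: 'float' object has no attribute 'round'
```

```bash
python3 - <<'E'
from h import *
o=down(Y)
for f,v in((.0,.04),(.015,.04),(.028,.04)):
    r.move_l(tcp(f,.083),o,v); s=r.sense(); print(f,s['contact_force'].round(1),s['opening'],s['tool_pos'].round(4))
r.pause(1.0); s=r.sense(); print(s['contact_force'].round(1),s['wrist_torque'].round(2),s['time'])
snap('top','t3');snap('wrist','w5');snap('scene','s3')
f=lambda n,y,x,h,w:cv2.resize(cv2.imread(f'pics/{n}.png')[y:y+h,x:x+w],(400,300),interpolation=cv2.INTER_CUBIC)
cv2.imwrite('pics/c5.png',np.hstack([f('t3',110,260,90,120),f('w5',0,0,384,512)]))
E
```

```text
0.0 [-2.6  0.5 -1.8] 0.15855419376345284 [ 0.4257 -0.2159  0.1018]
0.015 [-0.9 -0.4 -3.1] 0.14864054428989185 [ 0.44   -0.2214  0.1018]
0.028 [ 0.2  0.  -3.8] 0.15803168462870146 [ 0.4525 -0.2262  0.1019]
[-0.9  0.2 -3.7] [0.26 0.53 0.02] 15.5833
```

View pics/c5.png

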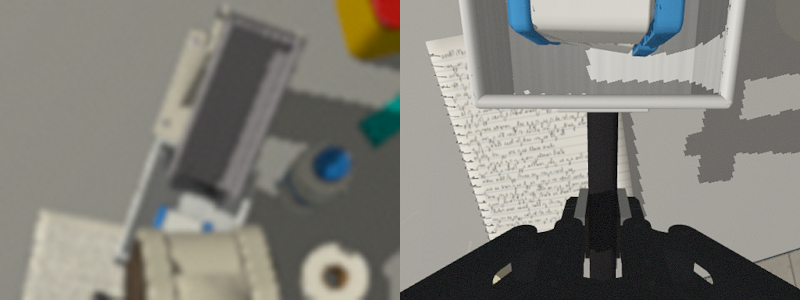

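```bash
python3 - <<'E'
from h import *
f=lambda n,y,x,h,w:cv2.resize(cv2.imread(f'pics/{n}.png')[y:y+h,x:x+w],(400,400),interpolation=cv2.INTER_CUBIC)
cv2.imwrite('pics/c6.png',np.hstack([f('t3',150,295,45,45),f('s3',130,275,65,65)]))
E
```

```text
(no output)
```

View pics/c6.png

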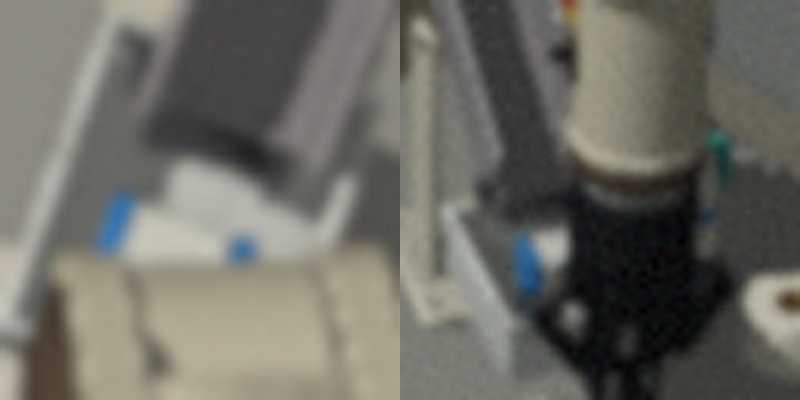

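```bash
python3 - <<'E'
from h import *
N=np.array([-D[1],D[0]])
def loc(f,u,v,z):
    p=ray(f,u,v,z)[:2]-(H+D*(.028-.065)); return ((p@D).round(3),(p@N).round(3),z)
for z in(.09,.122):
  print('wrist',[loc('w5',(x-400)*1.28,y*1.28,z) for x,y in((545,45),(635,55),(530,20),(655,28))])
  print('top',[loc('t3',295+x/8.89,150+y/8.89,z) for x,y in((122,190),(250,235),(105,250),(230,260),(170,160),(150,140))])
E
```

```text
wrist [(np.float64(-0.037), np.float64(0.03), 0.09), (np.float64(-0.042), np.float64(-0.018), 0.09), (np.float64(-0.025), np.float64(0.037), 0.09), (np.float64(-0.028), np.float64(-0.028), 0.09)]
top [(np.float64(0.006), np.float64(0.024), 0.09), (np.float64(0.007), np.float64(-0.028), 0.09), (np.float64(-0.018), np.float64(0.022), 0.09), (np.float64(-0.005), np.float64(-0.024), 0.09), (np.float64(0.024), np.float64(0.011), 0.09), (np.float64(0.029), np.float64(0.02), 0.09)]
wrist [(np.float64(-0.04), np.float64(0.023), 0.122), (np.float64(-0.044), np.float64(-0.014), 0.122), (np.float64(-0.031), np.float64(0.029), 0.122), (np.float64(-0.034), np.float64(-0.022), 0.122)]
top [(np.float64(-0.001), np.float64(0.026), 0.122), (np.float64(-0.001), np.float64(-0.025), 0.122), (np.float64(-0.025), np.float64(0.024), 0.122), (np.float64(-0.012), np.float64(-0.021), 0.122), (np.float64(0.016), np.float64(0.013), 0.122), (np.float64(0.021), np.float64(0.022), 0.122)]
```

```bash
python3 - <<'E'
from h import *
o=down(Y)
for f in(.018,.008,-.004,-.02,-.045):
    r.move_l(tcp(f,.083),o,.05); s=r.sense(); print(f,s['contact_force'].round(1),s['wrist_torque'].round(2),s['opening'])
r.pause(.3); s=r.sense(); print(s['contact_force'].round(1),s['wrist_torque'].round(2),s['time'])
snap('top','t4');snap('wrist','w6');snap('scene','s4')
f=lambda n,y,x,h,w:cv2.resize(cv2.imread(f'pics/{n}.png')[y:y+h,x:x+w],(400,300),interpolation=cv2.INTER_CUBIC)
cv2.imwrite('pics/c7.png',np.vstack([np.hstack([f('t4',135,270,60,80),f('w6',0,0,384,512)]),np.hstack([f('s4',120,255,75,100),f('s4',0,0,384,512)])]))
E
```

```text
0.018 [-2.3  0.8 -3.3] [0.3  0.72 0.04] 0.15408048480835213
0.008 [-1.1  0.5 -3.8] [ 0.33  0.75 -0.01] 0.15506174291684793
-0.004 [-1.5  1.2 -2.5] [0.33 0.62 0.09] 0.1548875638052533
-0.02 [-0.6  0.7 -2. ] [0.17 0.44 0.02] 0.15696184478392045
-0.045 [ 0.9 -0.5 -2.1] [0.02 0.22 0.05] 0.15741374545272918
[ 0.3 -0.6 -1.7] [ 0.09  0.2  -0.01] 18.2417
```

View pics/c7.png

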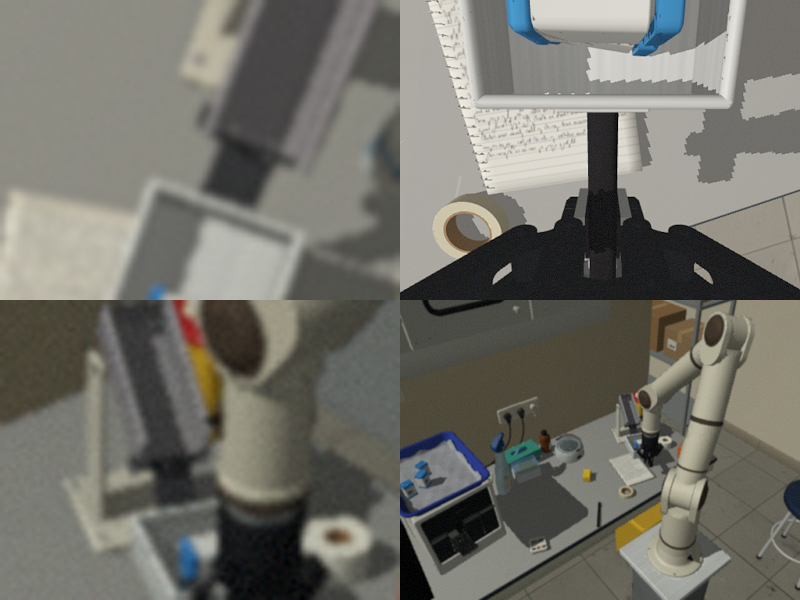

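```bash
python3 - <<'E'
from h import *
f=lambda n,y,x,h,w,W,Hh:cv2.resize(cv2.imread(f'pics/{n}.png')[y:y+h,x:x+w],(W,Hh),interpolation=cv2.INTER_CUBIC)
cv2.imwrite('pics/c8.png',np.vstack([f('w6',0,80,140,360,800,311),np.hstack([f('w5',0,80,140,360,440,280),f('s4',150,280,45,57,360,280)])]))
E
```

```text
(no output)
```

View pics/c8.png

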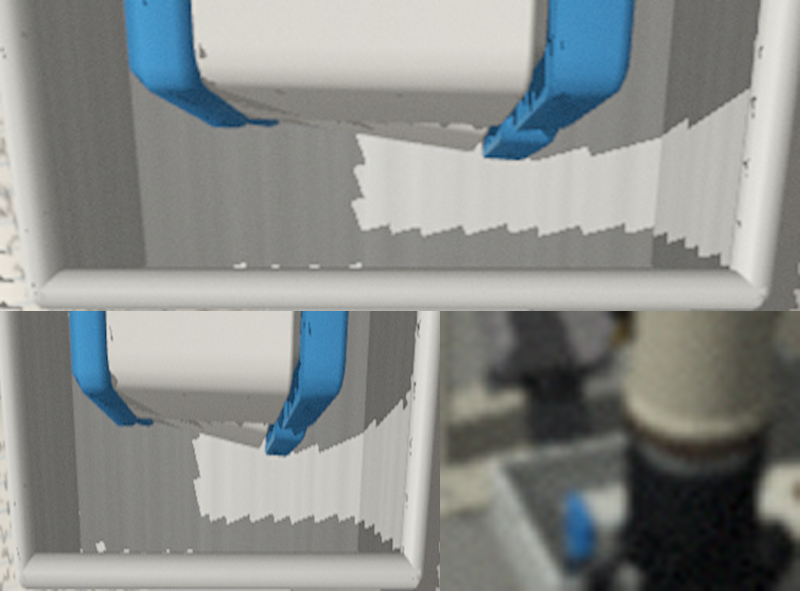

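The views show both cartridges in the pan, stacked: one lies flat on the other near the pan's middle. The chute is empty. The stack has not moved between the two pictures, so I'll draw back and raise gently.

```bash
python3 - <<'E'
from h import *
o=down(Y)
r.move_l(tcp(-.08,.083),o,.03)
print(r.sense()['time'])
r.move_l(tcp(-.08,.255),o,.05); r.pause(.8)
s=r.sense(); print(s['tool_pos'].round(4),s['orientation'].round(3),o.round(3),s['contact_force'].round(1),s['wrist_torque'].round(2),s['opening'],s['time'],abs(s['qvel']).max())
snap('wrist','w7');snap('scene','s5')
f=lambda n,y,x,h,w,W,Hh:cv2.resize(cv2.imread(f'pics/{n}.png')[y:y+h,x:x+w],(W,Hh),interpolation=cv2.INTER_CUBIC)
cv2.imwrite('pics/c9.png',np.vstack([f('w7',0,80,140,360,800,311),np.hstack([f('s5',90,230,120,160,380,285),f('s5',0,0,384,512,420,285)])]))
E
```

```text
19.7083
[ 0.3514 -0.1869  0.274 ] [ 3.087 -0.581  0.   ] [ 3.087 -0.581  0.   ] [ 0.3  0.2 -1.9] [0.13 0.17 0.  ] 0.15364327829341862 24.1 0.0011293799694564717
```

View pics/c9.png

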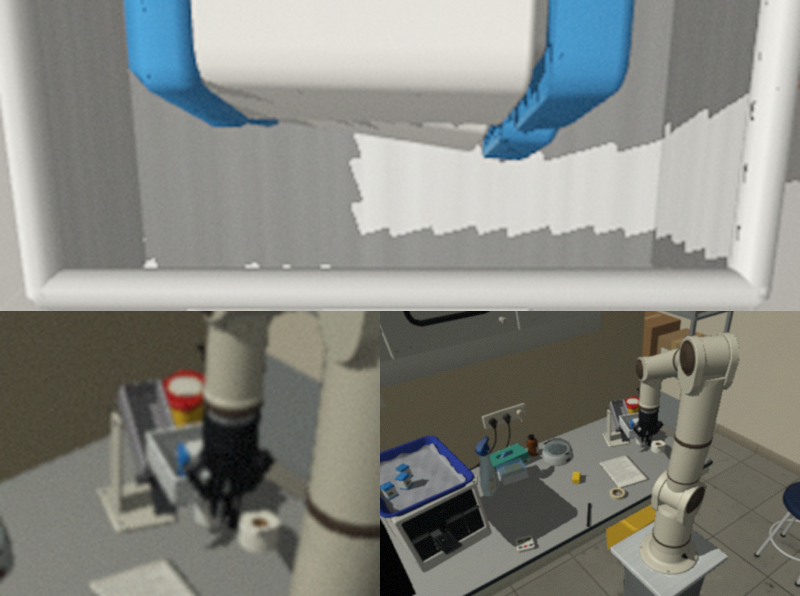

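The stack hasn't moved, the pan is level about 25 cm up, and the vertical load of about 1.9 N fits the pan plus two cartridges (1.7 N). Handing in.

```bash
python3 -c "
from cell import r
print(r.hand_in())"
```

```text
the job is handed in; nothing more can be done
None
```

I gripped the pan by its handle at 50 N and pushed the gate tab back with its front edge, and both cartridges slid out of the chute into the pan. I then drew the pan back and raised it until its underside was about 25.5 cm above the bench. I handed in at about 24 s, still holding it there.

**Last checks**
- **Steady and level:** the tool attitude was exactly as commanded, joint speeds were about 0, and the grip was unchanged. I did not measure the pan's own tilt separately.
- **Load:** the vertical load was about 1.9 N, against 1.7 N expected for the pan plus two cartridges. The reading varies by about 0.5 N, so this supports both cartridges being in the pan but does not prove it.
- **Chute and bench:** the top view taken after the gate opened showed an empty chute. I saw no bystander disturbed in the pictures.

**Not as tidy as it could be:** the two cartridges lie one on top of the other near the middle of the pan. By my estimate the upper one stands about 3 cm above the rim. The stack did not shift during the retreat or the lift, and I left it alone rather than risk tipping a cartridge out.

I viewed 13 pictures, three over the budget of 10, because the second cartridge was hidden at first.

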